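# Lock a pump drive's D-shaft with its hex setscrew

### The arm

A 6-joint arm with a two-finger parallel gripper is mounted at the origin on the work surface. World frame = base frame: x ahead of the robot, y to its left, z up, the work surface at z = 0. Lengths are in mm, angles in rad, forces in N, time in s.
With the tool pointing down it reaches from about 350 to 800 mm from the base axis. Payload 7.3 kg.
Tool frame: the origin (TCP) lies at the very end of the fingers, on their centre line; the grasp point (between the pads) lies 19 mm behind it; x points along the fingers, y is the direction in which the jaws open and shut, and the axes are right-handed (so a half turn about x gives the same grasp; the last joint's range is limited). The gripper opens to 85 mm and grips with 20 to 120 N. Pads are 22 mm wide; open, the fingers measure 114 mm over their backs; the gripper's body (76 mm by 85 mm) begins 54 mm behind the grasp point. The pads swing forward as they close: fully open they stand 13 mm farther back than shut.
Start: joints at [-1.463, 0.342, 1.524, -0, 1.275, -0.146], TCP at [131.841, -508.195, 231.322] pointing down, gripper open.
Joint ranges: [-2.53, 2.53], [-0.77, 2.02], [0.04, 2.7], [-1, 4.14], [0.28, 2.66], [-3.11, 3.11]. Speed limits (rad/s): [2.57, 2.57, 3.14, 3.14, 3.14, 3.14].

### API

Orientations are given as a rotation vector (axis times angle).
In Python, from station import env, solver, eyes gives the robot as it stands. Calls block until the motion is done:
- env.movep(position, orientation): joint-space move of the TCP to a pose.
- env.move_straight(position, attitude=None, max_speed=150, force_limit=None): straight line of the TCP; attitude=None keeps the orientation; max_speed is the mean speed in mm/s. With force_limit (N) it stops when the force on the tool has changed by that much, and returns True; else False.
- env.goto_joints(angles): joint-space move.
- env.gripper_to(opening, f_grip=None): finger opening in mm; f_grip is the grip in N (None keeps the last); returns when the fingers have stopped.
- env.dwell(seconds).
- solver.ik(position, orientation): joint angles nearest the present ones, or None.
- eyes.grab_frame(name): name is "scene" or "top"; returns a dict with "pixels" (400x640x3 uint8, blue, green, red), "z_map" (400x640 float32, mm along the optical axis (not along the pixel's ray), 0 where there is no reading), "fovy" (degrees; the focal length in pixels is half the picture's height over the tangent of half this angle, whatever the lens; pixels are square), "cx", "cy" (the principal point, pixels), "eye" and "orientation" of the camera in the world. Camera axes: x right, y down, z forward; pixel columns grow to the right and rows downward; lengths in mm; the calibration is good to about 2 mm. A picture is of the moment at which its call begins.
A pose or a line that the arm cannot do raises env.Unreachable and nothing moves.
- env.job_done(): hands the job in, once; it reports no verdict.
Readings, each from a call of its own:
- env.current_time(): time.
- env.current_joint_positions(): joint angles.
- env.current_qvel(): joint speeds.
- env.current_joint_torque(): joint torques, N m.
- env.current_tcp_pos(): TCP position.
- env.current_ee_rot(): TCP orientation.
- env.current_ft_force(): force on the tool from outside, world axes, zero at the start.
- env.current_ft_torque(): the same for the moment, N m.
- env.current_finger_gap(): finger opening in mm.
Only numpy, scipy, OpenCV 4.12 (cv2) and the standard library are available. Lean on these libraries where they do the work, as an engineer would, in place of code of your own. Each camera call takes 0.05 s, during which the arm holds its last target.

### The job

Turn the pump drive's shaft by its crank until the blue-striped flat faces the setscrew straight above it. Then, without forcing it, put the T-handle hex key into the setscrew through the hole in the hub and tighten it clockwise onto the flat to about 0.25 N m, feeling for the rise in torque, and leave the key standing in the screw. Never drive the screw onto the round of the shaft or strain it past 0.35 N m, and leave the bottle, the jar and the spare collar where they are.

Things in the scene. Friction and masses are not known exactly. Their poses are not given: they have to be found in the camera images.
- drive: Pump drive, fixed to the bench: white casing 140 x 250 x 45 mm (its own x, y, z; origin on the bench below the shaft), two aluminium bearing blocks up to 115 mm high and between them an aluminium hub up to 122 mm high, which does not turn. The shaft lies along the drive's y axis, 85 mm above the bench.
- shaft: Steel D-shaft, 20 mm diameter, with one flat (2 mm deep, blue stripe). Origin on its axis below the setscrew, y along the axis, z out of the flat: the flat faces the setscrew when z points up. At the start z leans 0.5 to 1.3 rad from upright towards the drive's +x. Turns about y against about 0.12 N m of friction and stays where left.
- crank_handle (a point): Middle of the crank's black round handle (16 mm diameter, 48 mm long, parallel to the shaft), 45 mm out from the shaft's axis on the flat's side and 175 mm along +y from shaft; straight above the axis when the flat faces the setscrew. Pinch it from above, fingers closing square to the shaft. It is fixed to the crank, so it slips round in the grip along its arc. Crank web 26 mm away.
- screw_hole (a point): Centre of the round hole in the hub's top face, 122 mm above the bench: 20 mm wide, countersunk 3 mm, through a 6 mm plate. The setscrew's socket lies right below it, axis vertical. Its axes are the drive's.
- setscrew: Swivel tip of the setscrew, a pad 6 x 12 mm inside the hub, origin at its underside, 20.5 mm below the socket's rim. It only slides: 4 mm down per rad of clockwise turn seen from above (steep quick-lock thread; let the key follow it down). The screw runs at about 0.1 N m, holds itself when left, meets the flat after 0.6 to 1.2 rad (the round 2 mm sooner); then the torque climbs by about 0.1 N m per 0.2 rad.
- socket (a point): Centre of the rim of the setscrew's brass hex socket (17 mm across flats, 10 mm deep), at the start 4 to 6 mm below the hub's top. It sinks as the screw goes in but this point's axes do not turn with the screw: how the hexagon is turned (0 to 0.53 rad already wound in) is not measured. Search by turning the key in small steps under a light press (a few N) until it drops in.
- key_grip (a point): Centre of the hex key's orange T-handle: a flat-sided bar 64 mm long (this point's x), 16 mm wide (y), 20 mm high. The steel hexagon rod, 16 mm across flats (two flats face along x), goes straight down from it. About 0.45 kg; stands upright in its stand at the start. In the socket it has about 0.12 rad of play either way.
- key_tip (a point): Lower end of the hex key's rod, 112 mm below key_grip; the last 2 mm are a round pilot, 10 mm in diameter.
- key_stand: Grey block 70 x 70 x 50 mm, fixed to the bench, with a round hole 45 mm deep in which the key stands; origin under its centre.
- reagent_bottle: Amber bottle 60 mm in diameter, 130 mm high; origin under its centre. Leave alone.
- sample_jar: Glass jar with blue cap, 48 mm in diameter, 70 mm high; origin under its centre. Leave alone.
- spare_collar: Loose steel collar lying flat, 40 mm in diameter, 16 mm high; origin under its centre. Leave alone.
Not all that is in view belongs to the job. There is more than one size of the part that bears key_grip; the job needs the smaller.

How it is judged (in metres and radians):
On the way, in this order (a step that is already met when the one before it is completed fails the run):
1. the shaft's flat is turned to face the setscrew (within 0.1 rad), the screw not yet touching it (angle between shaft's own z axis and vertical below 0.1 rad and contact force between setscrew and shaft below 1 N), for 0.2 s.
2. the hex key is seated in the screw's socket (at least 5 mm deep), the screw still clear of the flat (all of step 1 and z of key_tip in the frame of setscrew below 0.0155 m and horizontal distance between key_tip and screw_hole below 0.003 m), for 0.1 s.
At the end, for the whole second after the job is handed in: The setscrew presses on the shaft with more than 18 N (as after tightening to 0.25 N m), the flat faces it within 0.1 rad, and the hex key is released and stands upright (within 0.15 rad) in the screw, at least 5 mm deep in the socket (contact force between setscrew and shaft above 18 N and angle between shaft's own z axis and vertical below 0.1 rad and z of key_tip in the frame of setscrew below 0.0155 m and horizontal distance between key_tip and screw_hole below 0.003 m and angle between key_tip's own z axis and vertical below 0.15 rad and linear speed of setscrew below 0.01 m/s); the robot touches nothing.
It fails at once if the setscrew is overtightened (more than 70 N on the shaft, about 0.4 N m on the key) (contact force between setscrew and shaft above 70 N).
It fails at once if the setscrew is driven against the shaft (more than 5 N) while the flat is more than 0.2 rad away from facing it (contact force between setscrew and shaft above 5 N and angle between shaft's own z axis and vertical above 0.2 rad).
It fails at once if the hex key is forced: pressed on the hub or screw with more than 50 N before it has dropped into the socket (contact force between hex_key and drive above 50 N and z of key_tip in the frame of setscrew above 0.0178 m).
It fails at once if the bottle, the jar or the spare collar is shifted more than 20 mm (distance of any of reagent_bottle, sample_jar, spare_collar from where it was at the start of the episode above 0.02 m).
It also fails if it takes over 69 s, if anything falls off the work surface, if the arm or the gripper's body presses on something with over 40 N, if the wrist force passes 120 N, or if a joint passes its speed limit or range.

## Working session

There is one attempt and no reset: what is moved stays moved. The work goes in short steps, each a Python script; the robot and the scene stay as the last script left them, time stands still between calls to the robot, and variables do not carry over. Pictures are saved under pics/ and viewed, and the job is handed in when it is done.

```bash
ls; mkdir -p pics; cat > h.py <<'E'
import numpy as np, cv2
from scipy.spatial.transform import Rotation as R
from station import env, solver, eyes
def cam(n):
    f=eyes.grab_frame(n); return f
def fl(f): return 200/np.tan(np.radians(f['fovy'])/2)
def rot(f):
    o=np.array(f['orientation'],float)
    return o if o.shape==(3,3) else R.from_rotvec(o).as_matrix()
def ray(f,u,v):
    F=fl(f); d=np.array([(u-f['cx'])/F,(v-f['cy'])/F,1.0]); return np.array(f['eye'],float),rot(f)@d
def onplane(f,u,v,z):
    e,d=ray(f,u,v); return e+d*(z-e[2])/d[2]
def pt(f,u,v):
    e,d=ray(f,u,v); return e+d*f['z_map'][int(round(v)),int(round(u))]
def cloud(f):
    F=fl(f); v,u=np.mgrid[0:400,0:640]; z=f['z_map']
    d=np.stack([(u-f['cx'])/F*z,(v-f['cy'])/F*z,z],-1)
    return np.array(f['eye'],float)+d@rot(f).T
def down(yaw):
    # tool x down, tool y at horizontal angle yaw
    x=np.array([0,0,-1.]); y=np.array([np.cos(yaw),np.sin(yaw),0]); z=np.cross(x,y)
    return R.from_matrix(np.stack([x,y,z],1)).as_rotvec()
E
python3 - <<'E'
from h import *
for n in('scene','top'):
    f=cam(n); cv2.imwrite(f'pics/{n}0.png',f['pixels']); print(n,f['fovy'],f['cx'],f['cy'],f['eye'],f['orientation'],f['z_map'].min(),f['z_map'].max())
print(env.current_time(),env.current_ee_rot(),R.from_rotvec(env.current_ee_rot()).as_matrix())
E
```

```text
pics
scene 56.51645873780838 314.9573552410351 201.70874459685345 [ 995.33861363 -351.39551891  759.22869542] [-2.30468744 -1.05227217  0.35635979] 0.0 3048.1191
top 55.11576410520224 320.45858117716494 202.5280460718754 [531.87004423 -44.84975406 829.04376304] [-2.11384295  2.16413198 -0.0841723 ] 0.0 1778.9299
0.1 [ 2.08683492  0.26772862 -2.08679571] [[-1.55374193e-04  2.51116993e-01 -9.67956730e-01]
 [ 1.36487764e-03 -9.67955787e-01 -2.51116967e-01]
 [-9.99999056e-01 -1.36015960e-03 -1.92348620e-04]]
```

View pics/scene0.png

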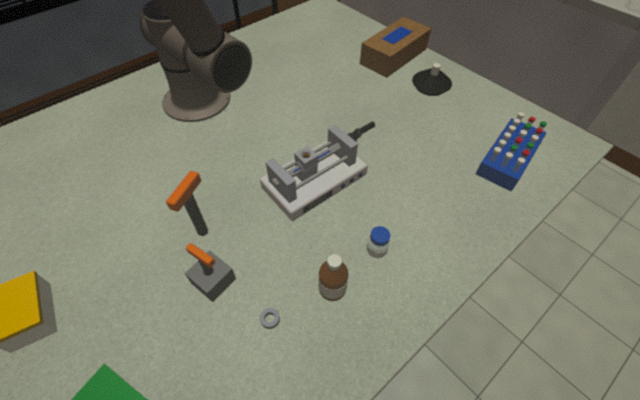

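View pics/top0.png

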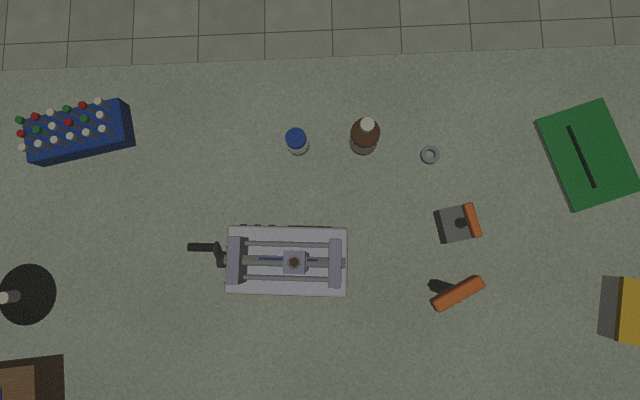

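```bash
python3 - <<'E'
from h import *
f=cam('top'); P=cloud(f); 
g=cam('scene'); np.savez('f0.npz',top=f['pixels'],scene=g['pixels'],pt=P,ps=cloud(g))
for (u,v) in [(293,262),(300,252),(235,255),(336,262),(200,247),(220,255),(473,220),(445,230),(457,293),(440,287),(295,137),(367,125),(430,147),(343,230),(345,290),(255,290)]:
    print((u,v),P[v,u].round(1))
c=f['pixels'][200:320,170:370]; cv2.imwrite('pics/c1.png',cv2.resize(c,None,fx=4,fy=4,interpolation=cv2.INTER_CUBIC))
c=g['pixels'][110:220,250:390]; cv2.imwrite('pics/c2.png',cv2.resize(c,None,fx=5,fy=5,interpolation=cv2.INTER_CUBIC))
c=f['pixels'][190:320,420:500]; a=cv2.resize(c,None,fx=4,fy=4)
c=g['pixels'][165:305,160:240]; b=cv2.resize(c,None,fx=3.7,fy=3.7)[:518]; a=cv2.copyMakeBorder(a,0,520-a.shape[0],0,0,0); b=cv2.copyMakeBorder(b,0,520-b.shape[0],0,0,0)
cv2.imwrite('pics/c3.png',np.hstack([a,b]))
E
```

```text
(293, 262) [509.2  38.7 105.2]
(300, 252) [527.6  23.5 123.5]
(235, 255) [524.5 146.3 114. ]
(336, 262) [507.9 -41.9 114.8]
(200, 247) [540.5 206.4 132.1]
(220, 255) [525.  176.1 109.2]
(473, 220) [ 578.3 -290.2  129.4]
(445, 230) [ 564.9 -261.4   50. ]
(457, 293) [ 455.6 -240.   175. ]
(440, 287) [ 458.1 -232.4   99.2]
(295, 137) [760.7  35.5  70. ]
(367, 125) [ 761.1 -106.5  130.3]
(430, 147) [ 744.6 -249.2   17.9]
(343, 230) [569.8 -57.5  45.6]
(345, 290) [449.9 -58.2  45.6]
(255, 290) [453.  123.   47.1]
```

View pics/c1.png

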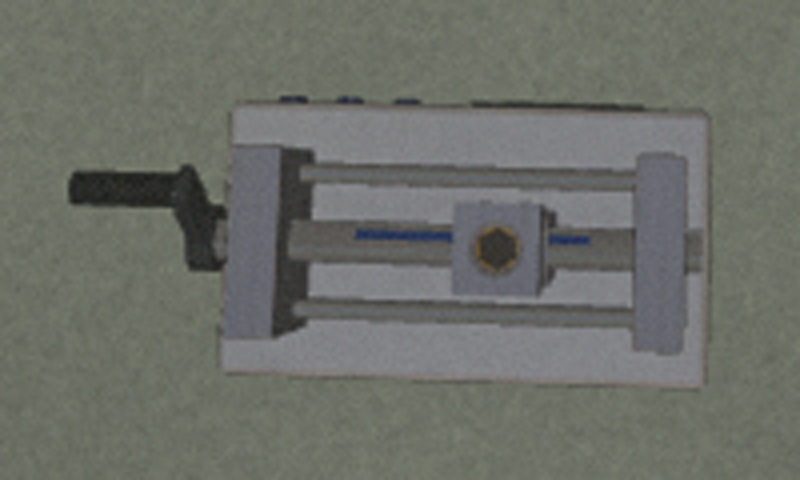

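View pics/c2.png

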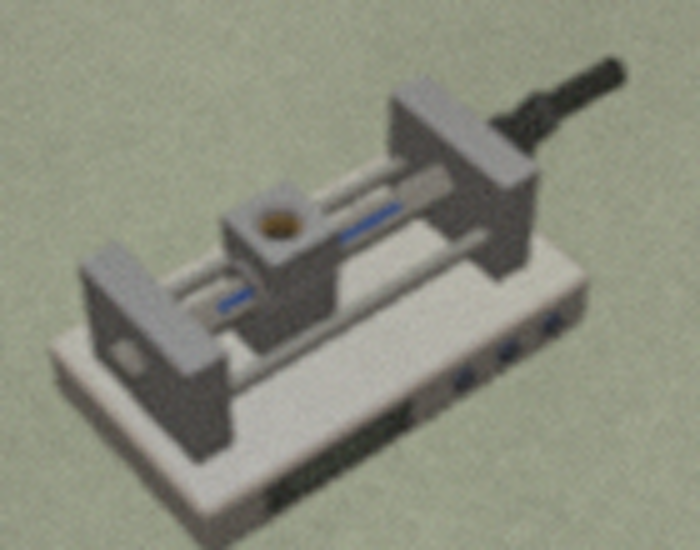

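View pics/c3.png

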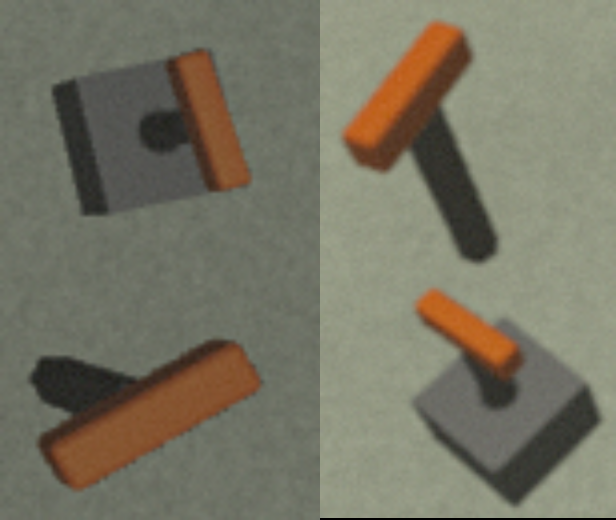

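```bash
cat > meas.py <<'E'
from h import *
def rect(Q):
    (c,s,a)=cv2.minAreaRect(Q[:,:2].astype(np.float32)); return np.array(c).round(1),np.array(s).round(1),round(a,2)
def report(img,P,tag):
    hsv=cv2.cvtColor(img,cv2.COLOR_BGR2HSV)
    X,Y,Z=P[...,0],P[...,1],P[...,2]
    def sel(x0,x1,y0,y1,z0,z1,extra=None):
        m=(X>x0)&(X<x1)&(Y>y0)&(Y<y1)&(Z>z0)&(Z<z1)
        if extra is not None:m&=extra
        m=cv2.morphologyEx(m.astype(np.uint8),cv2.MORPH_OPEN,np.ones((2,2)))>0
        return P[m]
    for nm,a in dict(casing=(420,600,-90,170,42,49),hub=(470,560,-10,60,119,127),blkA=(440,600,110,170,111,118),blkB=(440,600,-70,-20,111,118),crank=(420,620,165,240,60,150),stand=(520,620,-320,-220,47,53)).items():
        Q=sel(*a); print(tag,nm,len(Q),*rect(Q),'z',np.median(Q[:,2]).round(1))
    org=(hsv[...,0]>5)&(hsv[...,0]<16)&(hsv[...,1]>150)
    Q=sel(530,630,-340,-240,125,134,org); print(tag,'handle',len(Q),*rect(Q),np.median(Q[:,2]))
if __name__=='__main__':
    d=np.load('f0.npz'); report(d['top'],d['pt'],'top'); report(d['scene'],d['ps'],'scene')
E
python3 meas.py
```

```text
top casing 4301 [506.6  53.1] [238.4 143.5] 87.2 z 45.5
top hub 404 [506.9   9.7] [ 47.7 110. ] 1.11 z 122.4
top blkA 607 [536.7  80.8] [ 89.4 234.9] 18.65 z 115.3
top blkB 616 [501.9 -40.9] [24.4 96.9] 86.55 z 115.4
top crank 479 [521.  116.6] [322.2  53.8] 88.75 z 125.0
top stand 702 [ 555.3 -183.6] [ 72.3 281.4] 10.86 z 50.4
top handle 246 [ 572.5 -194.7] [ 62.4 304.2] 3.56 127.58696968360994
scene casing 1707 [ 671.7 -144.3] [251.1 726.2] 38.31 z 46.4
scene hub 209 [512.   42.6] [57.2 40.4] 86.91 z 122.8
scene blkA 242 [711.9 -76.5] [ 77.3 785.9] 40.27 z 116.0
scene blkB 287 [510.5 -24.8] [56.1 86.7] 86.46 z 116.4
scene crank 208 [703.5 -20.5] [ 62.2 880.3] 37.37 z 124.6
scene stand 599 [ 770.3 -296.8] [ 76.1 456.9] 85.81 z 51.3
scene handle 218 [ 776.9 -312. ] [ 32.2 442.7] 83.95 128.0660201970876
```

```bash
sed -i 's/        m=cv2.morphologyEx.*/        m\&=cv2.morphologyEx(m.astype(np.uint8),cv2.MORPH_OPEN,np.ones((3,3)))>0/' meas.py; python3 meas.py
python3 - <<'E'
from h import *
d=np.load('f0.npz')
# hole detection in pixel space
f=cam('top'); g=cam('scene')
for F,im,P,n,(u0,u1,v0,v1) in ((f,d['top'],d['pt'],'top',(270,320,240,285)),(g,d['scene'],d['ps'],'scene',(285,330,140,180))):
    hsv=cv2.cvtColor(im,cv2.COLOR_BGR2HSV)
    c=im[v0:v1,u0:u1].astype(int)
    m=((c[...,2]-c[...,0]>12)).astype(np.uint8)
    cs,_=cv2.findContours(m,cv2.RETR_EXTERNAL,cv2.CHAIN_APPROX_NONE); k=max(cs,key=cv2.contourArea)
    e=cv2.fitEllipse(k); x,y,w,h=cv2.boundingRect(k); print(n,'ellipse',e,(x+u0,y+v0,w,h))
    for z in (122,117): print(z,onplane(F,e[0][0]+u0,e[0][1]+v0,z).round(1))
    cv2.imwrite(f'pics/hole_{n}.png',np.hstack([cv2.resize(im[v0:v1,u0:u1],None,fx=8,fy=8,interpolation=cv2.INTER_CUBIC),cv2.cvtColor(cv2.resize(m*255,None,fx=8,fy=8,interpolation=0),cv2.COLOR_GRAY2BGR)]))
E
```

```text
top casing 4211 [510.9  54.9] [235.3 138.2] 87.54 z 45.5
top hub 400 [509.8  35.8] [39.1 39.9] 88.98 z 122.6
top blkA 590 [515.6 150.4] [24.1 89.1] 87.53 z 115.4
top blkB 607 [506.5 -39.1] [24.  87.8] 88.18 z 115.5
top crank 479 [525.1 199.6] [49.8 61.4] 3.43 z 127.8
top stand 670 [ 577.7 -280.4] [69.9 49. ] 11.38 z 50.5
top handle 224 [ 579.3 -290.8] [61.2 14.3] 13.51 127.59946921930089
scene casing 1588 [514.1  53.7] [239.4 138.5] 85.55 z 46.4
scene hub 207 [509.3  34.9] [41.8 44.5] 88.03 z 123.1
scene blkA 202 [515.7 148.5] [24.3 89.5] 87.65 z 116.0
scene blkB 223 [507.5 -40.9] [24.6 90.9] 87.94 z 116.3
scene crank 200 [527.5 201.9] [43.9 57.7] 0.66 z 128.1
scene stand 439 [ 582.2 -287.6] [71.5 64.4] 0.67 z 51.3
scene handle 211 [ 580.9 -292.4] [61.2 15.1] 14.59 128.1425853365846
top ellipse ((24.034067153930664, 21.558609008789062), (9.827826499938965, 10.698793411254883), 20.483186721801758) (289, 256, 10, 12)
122 [510.5  34.8 122. ]
117 [510.3  35.4 117. ]
scene ellipse ((15.737042427062988, 8.85397720336914), (22.656776428222656, 43.92676544189453), 76.22623443603516) (285, 140, 43, 25)
122 [488.8  38.3 122. ]
117 [484.8  41.4 117. ]
```

View pics/hole_top.png

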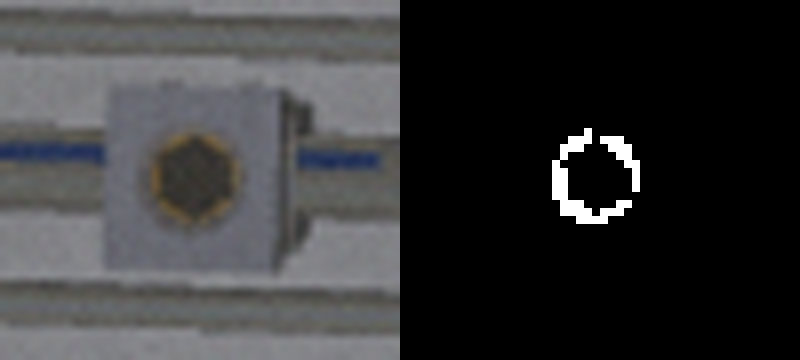

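View pics/hole_scene.png

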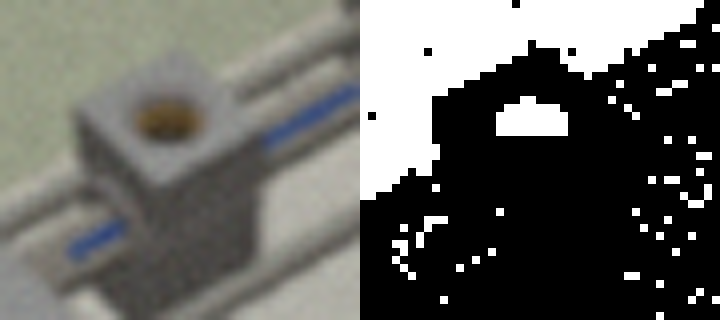

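```bash
python3 - <<'E'
from h import *
# handle fit: dark points beyond web in y
d=np.load('f0.npz'); ps=[]
for k,im in(('pt','top'),('ps','scene')):
    P=d[k]; I=d[im].max(-1)
    m=(P[...,0]>500)&(P[...,0]<580)&(P[...,1]>190)&(P[...,1]<245)&(P[...,2]>105)&(P[...,2]<140)&(I<80)
    Q=P[m]; print(k,len(Q),np.percentile(Q,[2,50,98],axis=0).round(1).tolist())
yaw=-0.047
for y in (yaw,yaw-np.pi,yaw+np.pi):
    print(y,solver.ik([541,208,230],down(y)))
E
```

```text
pt 189 [[533.1, 191.1, 125.0], [540.8, 209.5, 130.8], [548.2, 230.4, 133.8]]
ps 67 [[539.8, 190.6, 124.6], [545.8, 209.3, 130.8], [549.4, 228.1, 134.7]]
-0.047 [0.23485193 0.44375718 1.37032033 0.         1.32751514 0.28185193]
-3.1885926535897933 [ 2.34851934e-01  4.43757181e-01  1.37032033e+00 -4.44089210e-16
  1.32751514e+00 -2.85974072e+00]
3.094592653589793 [ 0.23485193  0.44375718  1.37032033  0.          1.32751514 -2.85974072]
```

```bash
python3 - <<'E'
from h import *
o=down(-0.047)
env.movep([541,211,190],o)
print(env.current_time(),env.current_tcp_pos(),env.current_ft_force())
print(env.move_straight([541,211,106],max_speed=120,force_limit=15))
f=cam('scene'); cv2.imwrite('pics/s1.png',f['pixels'])
env.gripper_to(10,f_grip=40)
print(env.current_time(),env.current_tcp_pos(),env.current_ft_force(),env.current_finger_gap())
f=cam('scene'); cv2.imwrite('pics/s2.png',np.hstack([cv2.resize(f['pixels'][80:230,250:410],None,fx=4,fy=4)]))
E
```

```text
3.2083 [541.34215078 210.20898141 190.04997602] [ 0.18258536 -0.37345786 -0.92326138]
False
4.75 [540.95779853 211.01979281 106.09714164] [ 0.22462518 -0.21280485  1.47527912] 14.618833367995496
```

View pics/s2.png

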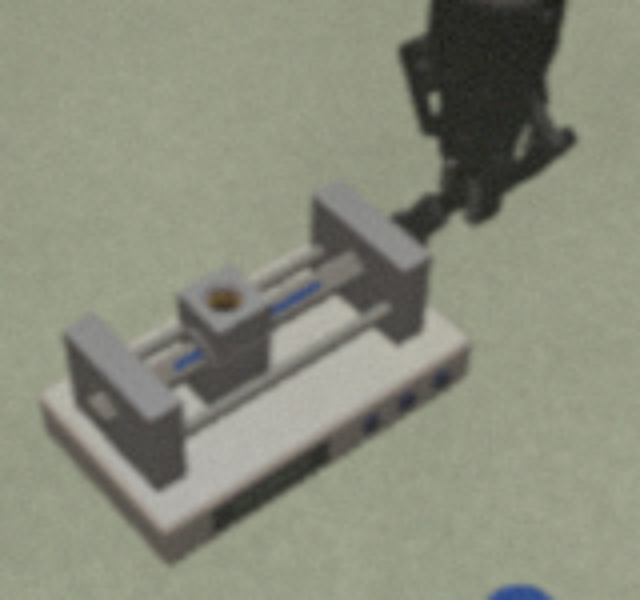

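```bash
python3 - <<'E'
from h import *
o=down(-0.047)
ax=518.5
t0=np.arcsin(22.5/45)
for t in np.linspace(t0,0,6)[1:]:
    x=45*np.sin(t); 
    env.move_straight([ax+x*np.cos(.047),211-x*np.sin(.047)+.5,85+45*np.cos(t)-19],max_speed=40)
    print(t,env.current_tcp_pos().round(1),env.current_ft_force().round(1),env.current_finger_gap())
env.gripper_to(60)
env.move_straight([ax,211,190],max_speed=120)
f=cam('top'); g=cam('scene'); print(env.current_time())
cv2.imwrite('pics/t3.png',np.hstack([cv2.resize(f['pixels'][215:305,175:365],None,fx=4,fy=4,interpolation=2)]))
cv2.imwrite('pics/s3.png',cv2.resize(g['pixels'][80:230,250:410],None,fx=4,fy=4,interpolation=2))
np.savez('f1.npz',top=f['pixels'],scene=g['pixels'],pt=cloud(f),ps=cloud(g))
E
```

```text
0.4188790204786391 [538.6 211.1 107.7] [ 5.3  1.7 -1.2] 14.559080372235709
0.31415926535897937 [535.2 211.3 109.9] [ 6.3  1.2 -0.3] 14.695408965812634
0.20943951023931962 [531.6 211.5 111.8] [8.3 0.7 0.7] 14.649439784578377
0.10471975511965981 [528.  211.7 113.2] [10.2  0.3  4.2] 14.370939225597349
0.0 [524.4 211.9 114.4] [10.7 -0.6  7.6] 14.377408967603444
7.5333
```

View pics/t3.png

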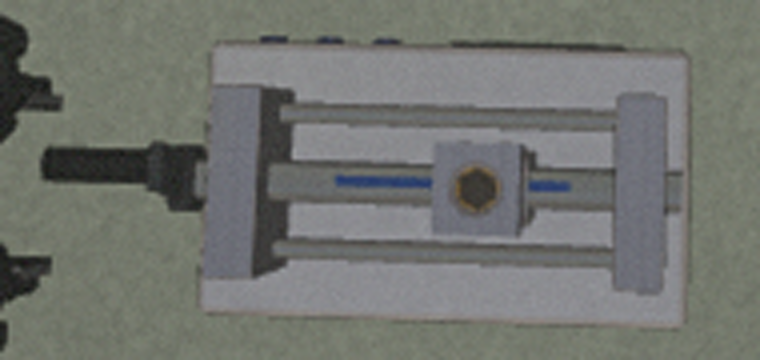

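View pics/s3.png

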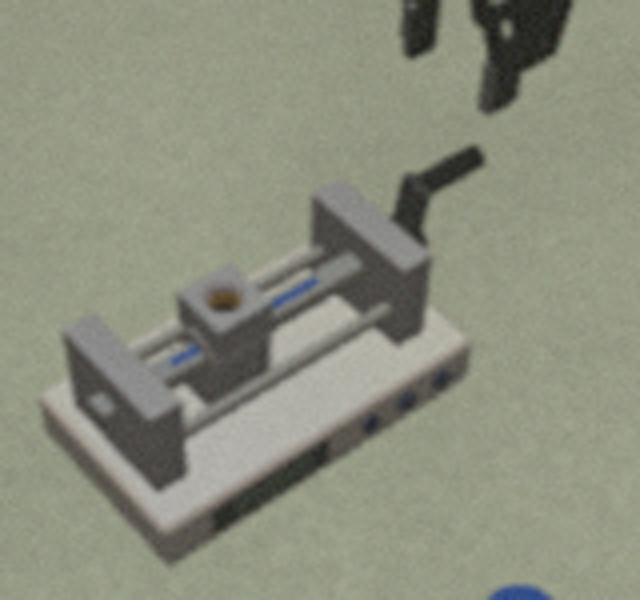

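```bash
cat > shaft.py <<'E'
from h import *
def handle(P,im,y0=190,y1=230):
    I=im.max(-1)
    m=(P[...,0]>490)&(P[...,0]<560)&(P[...,1]>y0)&(P[...,1]<y1)&(P[...,2]>112)&(P[...,2]<145)&(I<80)
    Q=P[m]; return len(Q),np.percentile(Q,[2,50,98],axis=0).round(1).tolist()
def stripe(f):
    im=f['pixels'].astype(int); m=(im[...,0]-im[...,2]>25)
    P=cloud(f)
    out=[]
    m=m&(abs(P[...,0]-512)<25)&(P[...,1]>-20)&(P[...,1]<110)&(P[...,2]>80)&(P[...,2]<105)
    v,u=np.nonzero(m)
    Q=np.array([onplane(f,a,b,93) for a,b in zip(u,v)])
    s=(Q[:,0]-510.3)-0.047*(Q[:,1]-35.3)
    return len(Q), s.mean(), s[Q[:,1]>35].mean(), s[Q[:,1]<35].mean(),np.median(P[m][:,2])
E
python3 - <<'E'
from shaft import *
d=np.load('f1.npz')
print(handle(d['pt'],d['top'])); print(handle(d['ps'],d['scene']))
for n in('top','scene'): print(stripe(cam(n)))
print(env.current_tcp_pos(),env.current_ft_force())
E
```

```text
(193, [[516.8, 190.7, 131.6], [524.5, 209.5, 136.7], [531.8, 229.0, 139.7]])
(69, [[523.1, 191.3, 129.2], [529.3, 209.8, 136.4], [532.7, 229.0, 139.4]])
(104, np.float64(0.9397169873966054), np.float64(0.8709193171466494), np.float64(1.0945117454590059), np.float64(93.9312093113071))
(46, np.float64(-0.020247382858214803), np.float64(0.07088465552511398), np.float64(-0.17570791892389329), np.float64(94.36882964677523))
[518.14333773 210.89391493 189.12824401] [ 0.58225599 -0.01229225 -0.24611812]
```

```bash
python3 - <<'E'
from shaft import *
ax=518.4
env.gripper_to(50)
env.move_straight([524.4,211,111],max_speed=120,force_limit=15)
env.gripper_to(10,f_grip=40)
print(env.current_tcp_pos().round(2),env.current_ft_force().round(1),env.current_finger_gap())
c=521
for i in range(14):
    t=max(0,(c-ax))/45
    env.move_straight([c,211,111.],max_speed=30)
    p=env.current_tcp_pos(); print(round(c,1),p.round(2),env.current_ft_force().round(1))
    if p[0]<ax+0.3: break
    c-=min(2,max(0.7,p[0]-ax))
env.gripper_to(50)
env.move_straight([ax,211,190],max_speed=120)
f=cam('top'); g=cam('scene'); print(env.current_time())
print(handle(cloud(f),f['pixels']),stripe(f)); print(handle(cloud(g),g['pixels']),stripe(g))
E
```

```text
[524.64 211.13 111.76] [-2.   1.4  4.3] 14.432287635403219
521 [522.96 211.22 112.01] [5.  0.9 2.4]
519 [522.18 211.26 112.16] [8.2 0.4 1.8]
517 [520.85 211.34 112.44] [10.8 -0.5  1.4]
515 [519.01 211.43 112.88] [10.2  0.7  3.5]
514.3 [518.66 211.43 112.9 ] [12.1  0.1  4.1]
11.725
(194, [[511.4, 190.8, 131.2], [519.1, 210.1, 136.7], [526.4, 228.7, 140.1]]) (98, np.float64(-0.3237054597865482), np.float64(-0.19587861321361258), np.float64(-0.5999763862506348), np.float64(94.02443477907883))
(69, [[517.5, 190.6, 128.9], [523.2, 209.1, 136.4], [526.6, 229.3, 140.8]]) (43, np.float64(-1.0543178190771294), np.float64(-1.0385455714750285), np.float64(-1.0809334869056744), np.float64(94.92149135936961))
```

```bash
python3 - <<'E'
from h import *
yaw=0.24+np.pi/2
print(solver.ik([580,-291.5,240],down(yaw)))
env.movep([580,-291.5,200],down(yaw))
print(env.current_time(),env.current_tcp_pos().round(1))
f=cam('top');g=cam('scene');cv2.imwrite('pics/s4.png',cv2.resize(g['pixels'][150:310,140:260],None,fx=4,fy=3.7,interpolation=2))
print(env.current_joint_positions().round(2))
E
```

```text
[-5.83683512e-01  5.72327470e-01  1.12743380e+00 -4.44089210e-16
  1.44183139e+00 -2.39447984e+00]
14.0167 [ 580.2 -290.9  199.9]
[-0.58  0.6   1.19  0.    1.35 -2.39]
```

View pics/s4.png

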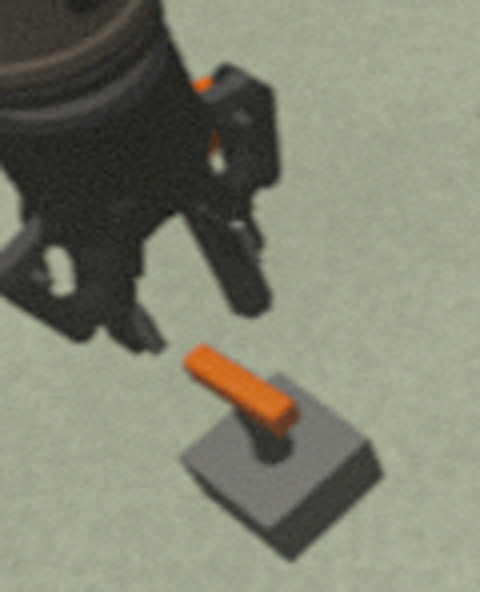

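```bash
python3 - <<'E'
from h import *
yaw=0.24+np.pi/2
print(env.move_straight([580,-291.5,109],max_speed=120,force_limit=12), env.current_tcp_pos().round(1))
env.gripper_to(5,f_grip=30)
print(env.current_finger_gap(),env.current_tcp_pos().round(1),env.current_ft_force().round(1))
env.gripper_to(5,f_grip=80)
print(env.current_finger_gap(),env.current_tcp_pos().round(1),env.current_ft_force().round(1),env.current_ft_torque().round(2))
env.move_straight([580,-291.5,250],max_speed=120)
print(env.current_time(),env.current_finger_gap(),env.current_tcp_pos().round(1),env.current_ft_force().round(1),env.current_ft_torque().round(2))
f=cam('top');g=cam('scene')
a=cv2.resize(g['pixels'][100:290,140:270],None,fx=3,fy=3,interpolation=2); b=cv2.resize(f['pixels'][150:340,400:530],None,fx=3,fy=3,interpolation=2)
cv2.imwrite('pics/s5.png',np.hstack([a,b]))
E
```

```text
False [ 580.5 -291.8  109.9]
14.819355002889935 [ 580.4 -291.7  109.9] [-0.4  0.2  4.3]
13.57371086500852 [ 580.5 -291.8  110. ] [0.5 0.1 5.5] [ 0.04  0.06 -0.01]
16.9667 14.021244409712281 [ 579.6 -291.3  248.9] [-0.2 -0.1 -5.4] [-0.   -0.    0.07]
```

View pics/s5.png

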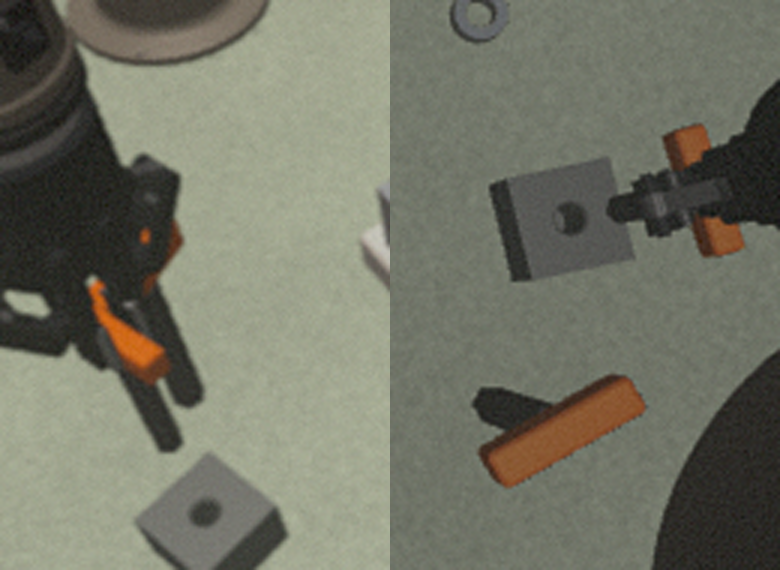

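```bash
python3 - <<'E'
from h import *
for k in('f0.npz','f1.npz'):
    im=np.load(k)['top'][250:274,282:306].astype(np.float32)
    s=cv2.resize(cv2.GaussianBlur(im,(0,0),.6),None,fx=16,fy=16,interpolation=cv2.INTER_CUBIC)[...,2]
    # dark interior threshold
    lo=np.percentile(s[170:210,170:210],50)
    best=[]
    for th in (60,66,72,78):
        m=(s<lo+ (th-50)).astype(np.uint8)
        n,l,st,c=cv2.connectedComponentsWithStats(m)
        i=l[192,192] 
        if i==0: continue
        cs,_=cv2.findContours((l==i).astype(np.uint8),cv2.RETR_EXTERNAL,cv2.CHAIN_APPROX_NONE); q=cs[0][:,0].astype(float)
        M=cv2.moments(cs[0]); cc=np.array([M['m10']/M['m00'],M['m01']/M['m00']])
        d=q-cc; r=np.hypot(*d.T); a=np.arctan2(d[:,1],d[:,0]); 
        # 6-fold with uniform angle
        aa=np.linspace(-np.pi,np.pi,360,endpoint=False); o=np.argsort(a); rr=np.interp(aa,a[o],r[o],period=2*np.pi)
        F=(rr*np.exp(-6j*aa)).mean(); print(k,th,cc/16+[282,250],st[i,4]/256,'vertex ang img deg',np.degrees(-np.angle(F)/6 if 0 else -np.angle(F)/-6)%60,abs(F)/rr.mean(), onplane(dict(eye=G['eye'],orientation=G['orientation'],fovy=G['fovy'],cx=G['cx'],cy=G['cy']),*(cc/16+[281.53,249.53]),117).round(1) if 'G' in globals() else '')
E
```

```text
f0.npz 60 [294.32345281 262.26076354] 52.78515625 vertex ang img deg 32.146089626102466 0.023187296053733174 
f0.npz 66 [294.33576515 262.27494725] 60.5078125 vertex ang img deg 31.453342121088543 0.027857562552593564 
f0.npz 72 [294.32348501 262.30495775] 68.09375 vertex ang img deg 31.39839742563283 0.0315397187273303 
f0.npz 78 [294.30912772 262.39027315] 77.23828125 vertex ang img deg 31.666363779872267 0.03461767726891437 
f1.npz 60 [294.33286513 262.24934498] 54.12109375 vertex ang img deg 31.342604548149108 0.025980848100385992 
f1.npz 66 [294.32797067 262.26676417] 60.984375 vertex ang img deg 31.359538656143805 0.0278112123887129 
f1.npz 72 [294.30450121 262.30204456] 68.0234375 vertex ang img deg 31.4945407378255 0.029360274114365374 
f1.npz 78 [294.27725615 262.39839858] 76.484375 vertex ang img deg 31.869884804157714 0.03238970597570288
```

```bash
python3 - <<'E'
from h import *
f=cam('top')
c=np.array([294.32,262.28])-0.47
print(onplane(f,*c,117).round(2))
a=np.radians(28.5); 
d=onplane(f,*(c+10*np.array([np.cos(a),np.sin(a)])),117)-onplane(f,*c,117)
print(np.degrees(np.arctan2(d[1],d[0]))%60)
print(solver.ik([510.4,35.3,247],down(np.pi/2-0.5)))
env.move_straight([510.4,35.3,250],down(np.pi/2-0.5),max_speed=140)
print(env.current_time(),env.current_tcp_pos().round(1),env.current_ft_force().round(1))
f=cam('top');g=cam('scene')
np.savez('f2.npz',top=f['pixels'],scene=g['pixels'],pt=cloud(f),ps=cloud(g))
a=cv2.resize(g['pixels'][60:220,240:370],None,fx=3,fy=3,interpolation=2); b=cv2.resize(f['pixels'][180:340,230:360],None,fx=3,fy=3,interpolation=2)
cv2.imwrite('pics/s6.png',np.hstack([a,b]))
E
```

```text
[509.87  35.75 117.  ]
0.8378256677424503
[-8.08389556e-02  3.05161922e-01  1.53321969e+00 -4.44089210e-16
  1.30321104e+00 -1.15163528e+00]
19.65 [510.5  35.  250. ] [ 0.1  0.  -4.8]
```

View pics/s6.png

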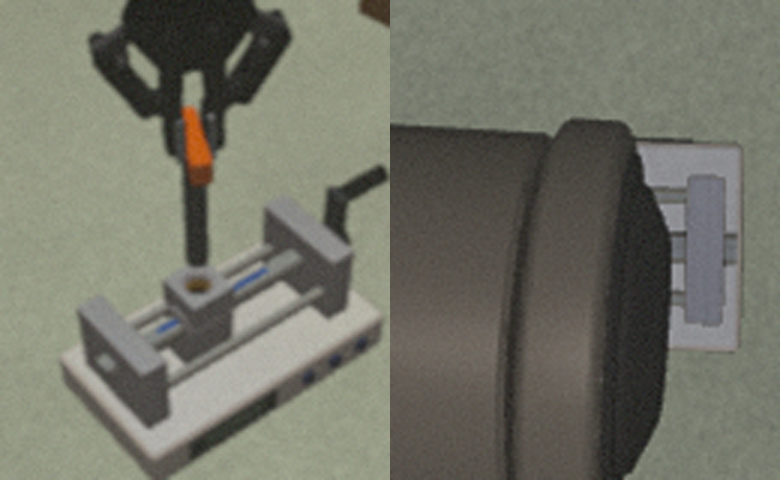

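```bash
cat >> h.py <<'E'
def proj(f,p):
    c=rot(f).T@(np.array(p,float)-np.array(f['eye'],float)); F=fl(f)
    return np.array([f['cx']+F*c[0]/c[2], f['cy']+F*c[1]/c[2]])
E
cat > rod.py <<'E'
from h import *
def rodline(g,x,y,zs):
    I=cv2.GaussianBlur(g['pixels'],(3,3),0).max(-1).astype(float)
    for z in zs:
        u,v=proj(g,[x,y,z]); r=int(round(v)); row=I[r,int(u)-14:int(u)+15]
        dark=row<75
        k=np.nonzero(dark)[0]+int(u)-14
        print('z',z,'pred',round(u,2),'row',r,'dark',k.min(),k.max(),'mid',(k.min()+k.max())/2,'off',round((k.min()+k.max())/2-u,2))
E
python3 - <<'E'
from rod import *
g=cam('scene'); p=env.current_tcp_pos(); print(p)
rodline(g,p[0],p[1],[150,160,170,180,190,200])
print('hole pred',proj(g,[510,35.5,122]),proj(g,[510,35.5,117]))
print('mm/px',1/np.linalg.norm(proj(g,[520,35.5,122])-proj(g,[510,35.5,122]))*10)
print('dx,dy px per 10mm',proj(g,[520,35.5,122])-proj(g,[510,35.5,122]),proj(g,[510,45.5,122])-proj(g,[510,35.5,122]))
# tip bottom
c=g['pixels'][130:170,290:330]; cv2.imwrite('pics/tip.png',cv2.resize(c,None,fx=14,fy=14,interpolation=2))
E
```

```text
[510.46048808  35.02794986 249.95623855]
z 150 pred 305.2 row 146 dark 303 308 mid 305.5 off 0.3
z 160 pred 305.09 row 143 dark 303 308 mid 305.5 off 0.41
z 170 pred 304.98 row 140 dark 303 308 mid 305.5 off 0.52
z 180 pred 304.87 row 136 dark 302 307 mid 304.5 off -0.37
z 190 pred 304.75 row 133 dark 302 307 mid 304.5 off -0.25
z 200 pred 304.64 row 130 dark 302 307 mid 304.5 off -0.14
hole pred [305.51637686 154.24062387] [305.56680475 155.71672606]
mm/px 2.799826855597037
dx,dy px per 10mm [2.72406477 2.310011  ] [ 3.21836872 -1.99278833]
```

View pics/tip.png

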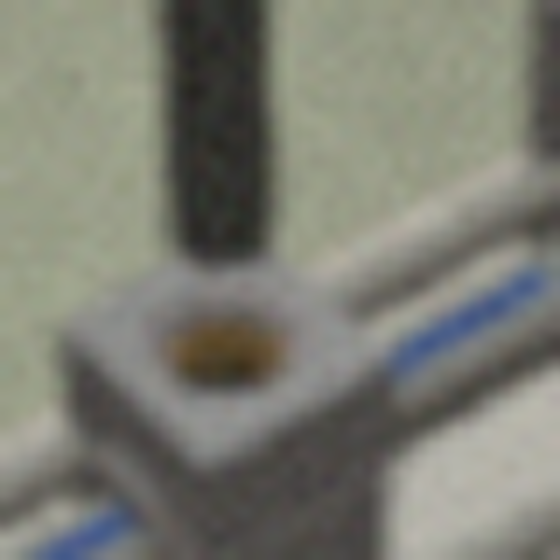

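```bash
python3 - <<'E'
from h import *
env.move_straight([510.1,35.6,232],max_speed=60)
print(env.current_tcp_pos().round(2),env.current_ft_force().round(1),env.current_ft_torque().round(2))
hit=env.move_straight([510.1,35.6,212],max_speed=15,force_limit=6)
print(hit,env.current_time(),env.current_tcp_pos().round(2),env.current_ft_force().round(1),env.current_ft_torque().round(2))
g=cam('scene'); cv2.imwrite('pics/tip2.png',cv2.resize(g['pixels'][110:170,275:335],None,fx=8,fy=8,interpolation=2))
E
```

```text
[509.87  35.62 231.49] [-0.8 -0.4 -4.3] [-0.01  0.01  0.03]
False 21.7333 [510.21  35.53 212.1 ] [ 0.6 -2.3 -3.5] [-0.52 -0.27 -0.02]
```

View pics/tip2.png

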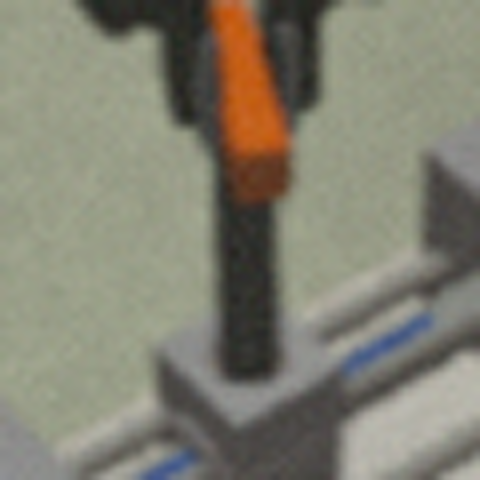

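```bash
cat > turn.py <<'E'
from h import *
def yaw():
    m=R.from_rotvec(env.current_ee_rot()).as_matrix(); return np.arctan2(m[1,1],m[0,1])
def show(c): print(round(c,3),'yaw',round(yaw(),3),'tz',env.current_ft_torque().round(3),'F',env.current_ft_force().round(1),'p',env.current_tcp_pos().round(2),'t',env.current_time())
E
python3 - <<'E'
from turn import *
hit=env.move_straight([510.1,35.6,210],max_speed=10,force_limit=5); print(hit); show(0)
z=env.current_tcp_pos()[2]+0.3
y0=np.pi/2-0.5
for i in range(8):
    c=y0-0.05*(i+1)
    env.move_straight([510.1,35.6,z],down(c),max_speed=10); show(c)
E
```

```text
True
0 yaw 1.071 tz [-0.141 -0.085 -0.026] F [ 0.9 -0.9  4.5] p [510.52  35.27 210.99] t 22.0083
1.021 yaw 1.022 tz [-0.559 -0.232  0.038] F [ 0.8 -1.9 -0.5] p [510.18  35.46 211.22] t 22.3
0.971 yaw 0.973 tz [-0.665 -0.295  0.071] F [ 1.4 -2.1 -2.3] p [510.16  35.42 211.27] t 22.55
0.921 yaw 0.923 tz [-0.77  -0.45   0.046] F [ 2.  -3.  -3.3] p [510.05  35.47 211.02] t 22.8
0.871 yaw 0.873 tz [-0.867 -0.402  0.128] F [ 1.9 -2.8 -4.5] p [510.03  35.5  211.09] t 23.05
0.821 yaw 0.823 tz [-0.84  -0.552  0.105] F [ 2.2 -3.3 -6.7] p [509.89  35.58 210.85] t 23.3
0.771 yaw 0.773 tz [-0.916 -0.614  0.087] F [ 2.3 -3.6 -9.7] p [509.85  35.57 210.74] t 23.55
0.721 yaw 0.723 tz [-0.875 -0.627  0.137] F [  2.4  -3.4 -11. ] p [509.81  35.57 210.79] t 23.8
0.671 yaw 0.673 tz [-0.994 -0.713  0.146] F [  2.5  -3.6 -14.9] p [509.71  35.58 210.61] t 24.05
```

```bash
python3 - <<'E'
from turn import *
c=np.pi/2-0.5-0.4
env.move_straight([510.8,35.0,209.8],down(c),max_speed=10); show(c)
env.move_straight([510.8,35.0,209.3],down(c),max_speed=10); show(c)
z=209.3
for i in range(4):
    c-=0.05; z-=0.2
    env.move_straight([510.8,35.0,z],down(c),max_speed=10); show(c)
E
```

```text
0.671 yaw 0.671 tz [-0.755  0.229  0.079] F [-0.9 -3.2 -5. ] p [510.58  35.15 210.22] t 24.375
0.671 yaw 0.671 tz [-0.791  0.612  0.132] F [-1.9 -3.2  1.2] p [510.9   35.05 210.08] t 24.625
0.621 yaw 0.622 tz [-0.618  0.65   0.096] F [-1.7 -2.3  3.7] p [510.99  35.04 209.73] t 24.875
0.571 yaw 0.573 tz [-0.688  0.678  0.073] F [-2.3 -2.5  5. ] p [510.98  35.02 209.35] t 25.125
0.521 yaw 0.522 tz [-0.675  0.731  0.076] F [-2.3 -2.   6. ] p [511.03  34.98 209.26] t 25.375
0.471 yaw 0.472 tz [-0.692  0.714  0.081] F [-2.1 -1.8  5.7] p [510.99  34.99 209.  ] t 25.625
```

```bash
cat >> turn.py <<'E'
def tz(n=5):
    a=[]
    for _ in range(n): env.dwell(0.03); a.append(env.current_ft_torque()[2])
    return np.mean(a)
E
python3 - <<'E'
from turn import *
c=0.4708; z=208.3; x,y=510.5,34.8
for i in range(14):
    c-=0.05; z-=0.2
    env.move_straight([x,y,z],down(c),max_speed=10); t=tz(); print('T',round(t,3),end=' '); show(c)
    if t>0.15: break
E
```

```text
T 0.076 0.421 yaw 0.422 tz [-0.598  0.684  0.112] F [-2.6 -2.2  5.9] p [510.87  34.81 208.76] t 26.0417
T 0.07 0.371 yaw 0.372 tz [-0.607  0.681  0.025] F [-3.2 -2.3  5.8] p [510.8   34.85 208.5 ] t 26.4583
T 0.057 0.321 yaw 0.322 tz [-0.61   0.813  0.099] F [-2.9 -2.4  8.5] p [510.84  34.84 208.43] t 26.875
T 0.094 0.271 yaw 0.273 tz [-0.599  0.927  0.147] F [-3.2 -1.7  8.6] p [510.83  34.84 208.34] t 27.2917
T 0.081 0.221 yaw 0.223 tz [-0.624  0.974  0.071] F [-3.5 -2.7  9.1] p [510.84  34.83 208.22] t 27.7083
T 0.137 0.171 yaw 0.173 tz [-0.646  0.996  0.192] F [-3.5 -3.2 10. ] p [510.83  34.8  208.11] t 28.125
T 0.135 0.121 yaw 0.123 tz [-0.636  1.013  0.092] F [-3.8 -3.  10.5] p [510.87  34.82 208.07] t 28.5417
T 0.144 0.071 yaw 0.073 tz [-0.604  1.143  0.087] F [-3.5 -1.7 12.3] p [510.87  34.83 208.03] t 28.9583
T 0.181 0.021 yaw 0.023 tz [-0.606  1.179  0.171] F [-3.9 -2.7 13.2] p [510.89  34.82 207.99] t 29.375
```

```bash
python3 - <<'E'
from turn import *
c=0.0208; x,y=510.3,34.9
for z in (207.2,208.0,208.6):
    env.move_straight([x,y,z],down(c),max_speed=10); t=tz(); print('T',round(t,3),end=' '); show(c)
E
```

```text
T 0.17 0.021 yaw 0.023 tz [-0.713  0.911  0.154] F [-3.4 -3.2  8.9] p [510.56  34.88 208.01] t 29.7917
T 0.193 0.021 yaw 0.021 tz [-0.695  0.556  0.182] F [-1.6 -2.8  5. ] p [510.38  34.89 208.06] t 30.2083
T 0.184 0.021 yaw 0.021 tz [-0.708  0.235  0.205] F [-0.8 -1.7 -4. ] p [510.2   34.9  208.18] t 30.625
```

```bash
python3 - <<'E'
from turn import *
c=0.0208; x,y=510.4,34.9; z=208.3
for i in range(6):
    c-=0.03; z-=0.06
    env.move_straight([x,y,z],down(c),max_speed=10); t=tz(8); print('T',round(t,3),end=' '); show(c)
    if t>0.24: break
E
```

```text
T 0.218 -0.009 yaw -0.009 tz [-0.716  0.424  0.23 ] F [-1.8 -2.6 -2.4] p [510.29  34.91 208.15] t 31.1417
T 0.239 -0.039 yaw -0.039 tz [-0.765  0.475  0.217] F [-1.7 -2.2 -2.3] p [510.29  34.9  208.13] t 31.6583
T 0.25 -0.069 yaw -0.069 tz [-0.751  0.584  0.27 ] F [-2.1 -2.2 -1.7] p [510.31  34.9  208.08] t 32.175
```

```bash
python3 - <<'E'
from turn import *
env.gripper_to(5,f_grip=20); show(0)
env.gripper_to(45); show(0)
p=env.current_tcp_pos()
env.move_straight([p[0],p[1],290],max_speed=100); show(0)
g=cam('scene')
p=[510,35,330]
env.movep([400,-300,330],down(-0.07-0.0)); 
f=cam('top');g=cam('scene'); print(env.current_time())
np.savez('f3.npz',top=f['pixels'],scene=g['pixels'],pt=cloud(f),ps=cloud(g))
a=cv2.resize(g['pixels'][90:230,240:400],None,fx=3,fy=3,interpolation=2); b=cv2.resize(f['pixels'][190:330,210:370],None,fx=2,fy=3,interpolation=2)
cv2.imwrite('pics/s7.png',np.hstack([a,b]))
cv2.imwrite('pics/t7.png',f['pixels'])
from shaft import *
P=cloud(f); print(handle(P,f['pixels']),stripe(f),stripe(g))
E
```

```text
0 yaw -0.069 tz [-0.661  0.604  0.242] F [-1.6 -2.4 -2.2] p [510.34  34.9  208.07] t 32.3917
0 yaw -0.069 tz [ 0.006 -0.044 -0.043] F [-0.1 -0.3  0.3] p [510.82  35.13 208.5 ] t 32.7917
0 yaw -0.069 tz [-0.009 -0.01  -0.063] F [-0.4 -1.2  0.4] p [510.5   35.14 289.31] t 33.7583
35.2417
(195, [[511.5, 191.5, 131.1], [519.1, 209.9, 136.7], [526.4, 228.7, 140.2]]) (52, np.float64(-0.12428928673295835), np.float64(0.5239530959219615), np.float64(-0.6384125557351363), np.float64(93.5508521626856)) (41, np.float64(-1.1329216274285636), np.float64(-1.1661940373632127), np.float64(-1.0809334869056744), np.float64(94.50464022625931))
```

View pics/s7.png

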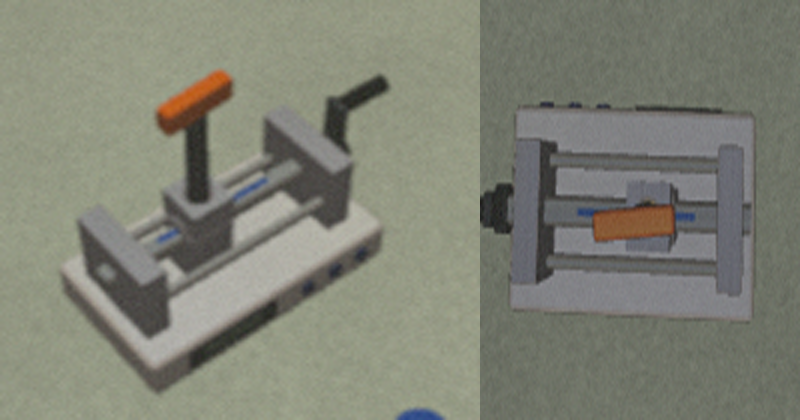

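View pics/t7.png

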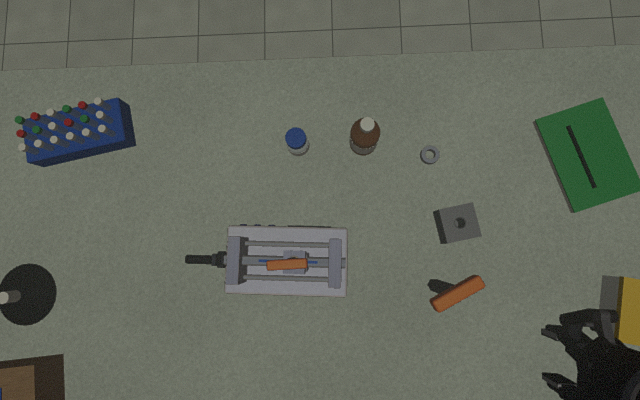

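```bash
python3 - <<'E'
from h import *
d=np.load('f3.npz')
for k,im in(('pt','top'),('ps','scene')):
    P=d[k]; hsv=cv2.cvtColor(d[im],cv2.COLOR_BGR2HSV)
    m=(hsv[...,0]>5)&(hsv[...,0]<16)&(hsv[...,1]>130)&(P[...,2]>217)&(P[...,2]<240)&(abs(P[...,0]-510)<60)&(abs(P[...,1]-35)<60)
    Q=P[m]; A=np.c_[Q[:,:2]-Q[:,:2].mean(0),np.ones(len(Q))]; s=np.linalg.lstsq(A,Q[:,2],rcond=None)[0]
    print(im,len(Q),cv2.minAreaRect(Q[:,:2].astype(np.float32)),np.median(Q[:,2]),'slope',s[:2].round(3))
E
```

```text
top 377 ((510.2977294921875, 35.448265075683594), (14.799702644348145, 62.02886199951172), 2.009396553039551) 225.30522315509097 slope [0.018 0.007]
scene 188 ((511.268310546875, 33.174903869628906), (14.462620735168457, 60.99003601074219), 2.769359588623047) 225.64091847805668 slope [-0.376 -0.011]
```

```bash
python3 - <<'E'
from h import *
env.dwell(1.0)
f=cam('top'); P=cloud(f); hsv=cv2.cvtColor(f['pixels'],cv2.COLOR_BGR2HSV)
m=(hsv[...,0]>5)&(hsv[...,0]<16)&(hsv[...,1]>130)&(P[...,2]>217)&(P[...,2]<240)&(abs(P[...,0]-510)<60)&(abs(P[...,1]-35)<60)
print(cv2.minAreaRect(P[m][:,:2].astype(np.float32)),np.median(P[m][:,2]))
env.job_done(); print(env.current_time())
E
```

```text
((510.2250061035156, 35.3361701965332), (14.682047843933105, 62.140342712402344), 2.5601205825805664) 225.3530001935623
the job is handed in; nothing more can be done
the job is handed in; nothing more can be done
```

I turned the crank until the flat faced the setscrew, seated the hex key and tightened it clockwise to a measured 0.25 N m. The key was left standing in the screw and I handed the job in at about 36 s. No verdict was reported.

- **Flat:** the first crank move stopped about 0.13 rad short, so I gripped the handle again and finished it. The handle then stood about 0.5 mm off the spot straight above the shaft (roughly 0.01 rad) and was unchanged after tightening. The stripe disagreed a little: 0.04 rad the other way in the top view, about 0.13 rad in the scene view. I took the scene figure to be camera bias.
- **Key:** it dropped in without a search, about 10 mm deep. After release its handle was centred within about 0.5 mm of the hole and level in the top view. The scene view's slope reading did not agree, so I set it aside as an edge artefact. The key's position and height held steady over a further second.
- **Torque:** it ran at about 0.08 N m, started rising after roughly 0.7 rad of turn and reached 0.25 N m. The torque zero drifts by about 0.05 N m, so the true value is probably 0.20 to 0.30 N m.
- **Spring-back:** the key turned back by roughly 0.1 rad on release. I estimate 25 to 45 N still on the flat, but I did not check this by gripping the key again.

The bottle, jar and collar look unmoved in the last top view.

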